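# Rack the large plaque for firing

## Task

A wooden rib has been left lying across the empty slot of the plaque rack: first lift it off and lay it flat on the table clear of the rack. Then take the large clay plaque from the sloping stand it leans on and stand it on its long edge in that empty slot, pressing it gently down past the spring strip until it rests fully home on the rack's floor, not sticking out past the ends of the rack. Do not drop anything, and leave the small plaque, the plaque already racked and the pots where they are.

Things in the scene. Friction and masses are not known exactly. Their poses are not given: they have to be found in the camera images.
- rack: Fixed wooden rack: base board 128 (its x) by 140 mm (its y), 12 mm thick, origin at the centre of its underside, z up, x roughly away from the robot. Upright dividers along y, 140 mm long, tops 50 mm above the table, form two slots with the base board's top as floor. The slot nearer the robot (middle x = -30 mm) is empty, the far one (x = +35 mm) is full.
- slot (a point): Middle of the empty slot's floor, where the middle of the plaque's lower edge (origin of plaque) belongs; at rack x = -30, y = 0, z = 12 mm, axes as the rack's, slot along y. The slot's far divider (x = +5 to +15 mm), bevelled back by 5 mm over its top 10 mm, is what the plaque stands against; its near divider spans x = -22 to -13 mm.
- spring (a point): Top middle of the 100 mm long steel spring strip in the near side of the empty slot, at slot x = -11, z = 35 mm. It slopes in to slot x = -2 mm at z = 22 mm, then goes straight down: 7 mm left for the 10 mm plaque. It yields towards the robot (up to 6.5 mm, 3 to 7 N); the plaque won't sink by its weight but needs a downward push of about 5 to 20 N, then stops hard.
- plaque: Large terracotta plaque, 110 mm long (its y), 90 high (its z), 10 thick (its x), about 0.19 kg; origin in the middle of its lower long edge, z up its face. It leans 0.5 rad from upright, upper edge away from the robot, loosely on one of two sloping stands (left or right). The stand's back rest, on the far side, covers its lowest 42 mm; the 48 mm above are free on both faces.
- rib: Wooden potter's rib, flat pointed oval, 104 mm long (its y), 40 mm wide at the middle (its x), 8 mm thick, 30 g, origin at the centre of its underside. It lies flat across the tops of the dividers over the empty slot, lengthwise along the slot.
- small_plaque: Small terracotta plaque 80 x 66 x 10 mm on the other sloping stand, axes and origin like the large one's; to be left alone.
- racked_plaque: Plaque like the large one (110 x 90 x 10 mm) that already stands upright in the rack's far slot, its middle 65 mm from that of the empty slot, top 102 mm above the table; to be left alone.
- stand_1: Fixed sloping wooden stand, base 90 mm (its x, from -40 to +50 mm) by 120 mm (its y), origin at table level below the leaning plaque's lower edge (which lies 23 mm above the table), up to 56 mm high; the back rest is on its +x side and leans towards +x, away from the robot.
- stand_2: The second stand, the same as stand_1. Which stand holds the large plaque varies.
- bottle: Small brown clay bottle, 53 mm across, 67 mm high, standing behind the right-hand part of the work; origin at its foot; to be left alone.
- beaker: Small raw clay pot, 62 mm across, 64 mm high, standing behind the left-hand part of the work; origin at its foot; to be left alone.
There are look-alikes about, which are no part of the job. What is shaped like the plaque but blue or green is not meant.

How it is judged (in metres and radians):
On the way:
1. the rib lies flat on the table clear of the rack while the plaque still leans on its stand (height (world z) of rib below 0.006 m and angle between rib's own z axis and vertical below 0.1 rad and horizontal distance between rib and rack above 0.08 m and distance of plaque from where it was at the start of the episode below 0.015 m and linear speed of rib below 0.02 m/s), for 0.2 s.
At the end, for the whole second after the job is handed in: Large plaque in the empty slot, at rest: upright within 0.08 rad, lower edge within 3 mm of the floor, 5 mm of the middle across and 16 mm along, in line within 0.06 rad; rib flat and still on the table, its centre over 80 mm from the rack's centre (z of plaque in the frame of slot between -0.003 and 0.003 m and x of plaque in the frame of slot between -0.005 and 0.005 m and y of plaque in the frame of slot between -0.016 and 0.016 m and angle between plaque's own z axis and vertical below 0.08 rad and angle between the y axis of plaque and the y axis of rack, either way round below 0.06 rad and linear speed of each of plaque, rib below 0.01 m/s and height (world z) of rib below 0.006 m and angle between rib's own z axis and vertical below 0.1 rad and horizontal distance between rib and rack above 0.08 m); the robot touches nothing.
It fails at once if the small plaque is moved more than 15 mm (distance of small_plaque from where it was at the start of the episode above 0.015 m).
It fails at once if the racked plaque is moved more than 15 mm (distance of racked_plaque from where it was at the start of the episode above 0.015 m).
It fails at once if the bottle or the beaker is moved more than 20 mm (distance of any of bottle, beaker from where it was at the start of the episode above 0.02 m).
It fails at once if the plaque or the rib is dropped or flung (faster than 0.6 m/s with no finger on it) ((contact force between plaque and the fingers below 0.05 N and linear speed of plaque above 0.6 m/s) or (contact force between rib and the fingers below 0.05 N and linear speed of rib above 0.6 m/s)).
It fails at once if the plaque is forced against the rack with more than 80 N (contact force between plaque and rack above 80 N).
It also fails if it takes over 61 s, if anything falls off the work surface, if the arm or the gripper's body presses on something with over 40 N, if the wrist force passes 120 N, or if a joint passes its speed limit or range.

## Robot

A 6-joint arm with a two-finger parallel gripper is mounted at the origin on a cart in front of the work surface, level with it; the furniture and walls round the work are solid. World frame = base frame: x ahead of the robot, y to its left, z up, the work surface at z = 0. Lengths are in mm, angles in rad, forces in N, time in s.
With the tool pointing down it reaches from about 350 to 800 mm from the base axis. Payload 7.3 kg.
Tool frame: the origin (TCP) lies between the finger pads; the fingertips stand 14 mm ahead of it and the grasp point (between the pads) lies 5 mm behind it; z points along the fingers, y is the line along which they close (so a half turn about z gives the same grasp; the last joint's range is limited). The gripper opens to 85 mm and grips with 20 to 120 N. Pads are 22 mm wide; open, the fingers measure 114 mm over their backs; the gripper's body (76 mm by 85 mm) begins 54 mm behind the grasp point. The pads swing forward as they close: fully open they stand 13 mm farther back than shut.
Start: joints at [-1.406, 0.342, 1.524, -0, 1.275, -0.146], TCP at [160.578, -499.858, 245.322] pointing down, gripper open.
Joint ranges: [-2.53, 2.53], [-0.77, 2.02], [0.04, 2.7], [-1, 4.14], [0.28, 2.66], [-3.11, 3.11]. Speed limits (rad/s): [2.57, 2.57, 3.14, 3.14, 3.14, 3.14].

## Interface

Orientations are given as a unit quaternion [w, x, y, z].
In Python, from plant import manip gives the robot as it stands.
- The arm moves only by the tool apply_moves, never from a script. Its argument "commands" is a list of rows, each an object with "hand": the finger opening in cm, from 0 to 8.54; "travel": the shift along the world's x, y, z in cm, a list of three; "dr": the turn, a rotation vector about the world's x, y, z in degrees, a list of three. A call has 1 to 20 rows; each row is the pose to reach, as a shift and turn from the pose commanded when the call began; what a row does not reach only later rows make up. A row lasts 1/10 s, in which the tool goes at most 50 mm and 8.59 degrees, less where a joint would pass 70% of its speed; a pose out of reach is approached as far as the arm can. A call with a gripper value outside its range is refused whole. The fingers move at their own pace and stop on an object; the grip force is fixed at half the most. Time passes only in rows, so rows that repeat a pose let the fingers close. It gives the time, the measured TCP pose, the force, the opening and the grip force at its end, in the units of the state.
- manip.get_state(): the state, without advancing time (a new reading comes with each control period).
- manip.camera(name): name is "scene" or "top"; returns the picture (420x560x3 uint8, red, green, blue); there is no depth.
- manip.calibration(name): a dict with "fx", "fy", "cx", "cy" (pixels), "rvec" (rotation vector, rad) and "tvec" (3), from world to camera coordinates, as OpenCV has them. Camera axes: x right, y down, z forward; pixel columns grow to the right and rows downward; lengths in mm; the calibration is good to about 2 mm. A picture is of the moment at which its call begins. calibration takes no time and is no camera call.
- manip.close_job(): hands the job in; it is judged then, once.
The state is a dict: "t": time; "qpos": joint angles; "joint_velocities": joint speeds; "joint_efforts": joint torques, N m; "ee_pos": TCP position; "orientation": TCP orientation; "contact_force": force on the tool from outside, world axes, zero at the start; "wrist_torque": the same for the moment, N m; "opening": opening from 0.0 (shut) to 1.0 (fully open); "finger_force": force on a finger pad.
Only numpy, scipy, OpenCV 4.12 (cv2) and the standard library are available. Lean on these libraries where they do the work, as an engineer would, in place of code of your own. Each camera call takes 0.05 s, during which the arm holds its last target. There are 200 camera calls.

## Working session

There is one attempt and no reset: what is moved stays moved. The work goes in short steps, Python scripts to look and compute and a tool call to move; the robot and the scene stay as the last step left them, time stands still between calls to the robot, and variables do not carry over. Pictures are saved under pics/ and viewed, at most 10 in all, crops included, and the job is handed in when it is done.

Besides the shell and the picture viewer there is one more tool, called after "Emit:" by a JSON object that holds its "method" and its "body", one argument or row to a line. apply_moves: Moves the arm, as the interface text tells. Its arguments: {"type":"object","properties":{"commands":{"type":"array"}},"required":["commands"]}

```bash
mkdir -p pics; cat > h.py <<'E'
import numpy as np, cv2
from plant import manip
def cal(n):
    c=manip.calibration(n); K=np.array([[c['fx'],0,c['cx']],[0,c['fy'],c['cy']],[0,0,1.]])
    return K,np.array(c['rvec'],float),np.array(c['tvec'],float)
def proj(n,P):
    K,r,t=cal(n); return cv2.projectPoints(np.array(P,float).reshape(-1,1,3),r,t,K,None)[0].reshape(-1,2)
def at(n,u,v,z):
    K,r,t=cal(n); R=cv2.Rodrigues(r)[0]; d=R.T@np.linalg.inv(K)@[u,v,1]; C=-R.T@t
    return C+d*(z-C[2])/d[2]
def shot(n,f,crop=None,s=1):
    im=manip.camera(n)[:,:,::-1]
    if crop: a,b,c,d=crop; im=im[b:d,a:c]
    im=cv2.resize(np.ascontiguousarray(im),None,fx=s,fy=s,interpolation=cv2.INTER_CUBIC); cv2.imwrite('pics/'+f,im)
E
python3 - <<'E'
from h import *
a=manip.camera('scene')[:,:,::-1];b=manip.camera('top')[:,:,::-1]
cv2.imwrite('pics/s0.png',a);cv2.imwrite('pics/t0.png',b)
for n in('scene','top'):
    K,r,t=cal(n);R=cv2.Rodrigues(r)[0];print(n,K[0,0],(-R.T@t).round(),R.round(2).tolist())
print(manip.get_state())
E
```

```text
scene 519.4048698233734 [  -21. -1372.   945.] [[0.88, -0.48, -0.02], [-0.27, -0.46, -0.85], [0.4, 0.75, -0.53]]
top 379.6878304035437 [ 501. -160. 1130.] [[0.01, -1.0, 0.01], [-0.99, -0.01, -0.11], [0.11, -0.0, -0.99]]
{'t': 0.1, 'qpos': array([-1.40599097e+00,  3.42666650e-01,  1.52493352e+00, -1.08175233e-05,
        1.27540891e+00, -1.45997799e-01]), 'joint_velocities': array([-0.0010042 , -0.00030407, -0.00165935, -0.00017463, -0.00043055,
       -0.00116856]), 'joint_efforts': array([ 1.83019631e-03, -4.34447658e+01, -2.46490824e+01, -1.68629335e-04,
        4.71439838e-03,  7.87504462e-08]), 'ee_pos': array([ 160.51918137, -499.4948877 ,  244.68418753]), 'orientation': array([-7.08133061e-04,  9.87948963e-01,  1.54778371e-01, -1.18329404e-05]), 'contact_force': array([-0.39989458, -0.48706768,  0.49336275]), 'wrist_torque': array([ 0.06387661, -0.03080642,  0.0073387 ]), 'finger_force': 0.0, 'opening': 0.9971568367567716}
```

View pics/s0.png

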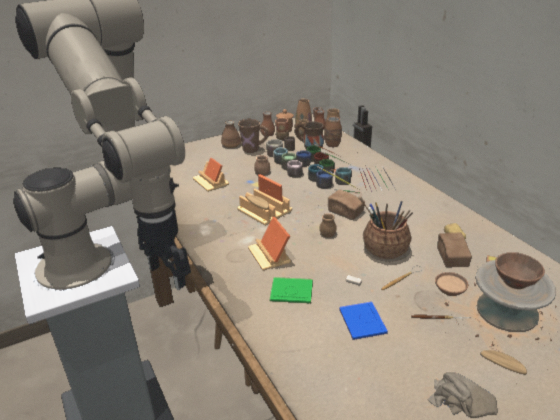

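View pics/t0.png

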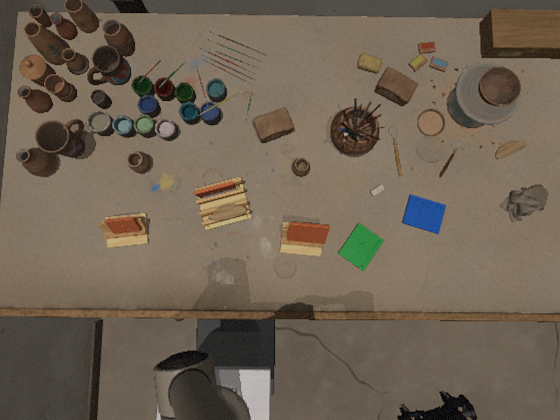

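The scene view shows a stand with a plaque at (212,175), the rack with the rib at (262,203), and another stand with a plaque at (272,245). In the top view these are at (125,228), (223,203) and (304,237). The terracotta candidates are the left one at (125,228), which looks smaller, and the right one at (304,237), which looks larger. The blue (425,214) and green (361,247) look-alikes are excluded. I'll confirm with enlarged crops.

```bash
python3 - <<'E'
import cv2
a=cv2.imread('pics/s0.png')[150:270,185:305];b=cv2.imread('pics/t0.png')[165:265,95:345]
cv2.imwrite('pics/s1.png',cv2.resize(a,None,fx=5,fy=5,interpolation=2));cv2.imwrite('pics/t1.png',cv2.resize(b,None,fx=3.2,fy=3.2,interpolation=2))
b=cv2.imread('pics/t0.png')[170:260,190:340]
cv2.imwrite('pics/t1.png',cv2.resize(b,(800,480),interpolation=2))
E
```

```text
(no output)
```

View pics/s1.png

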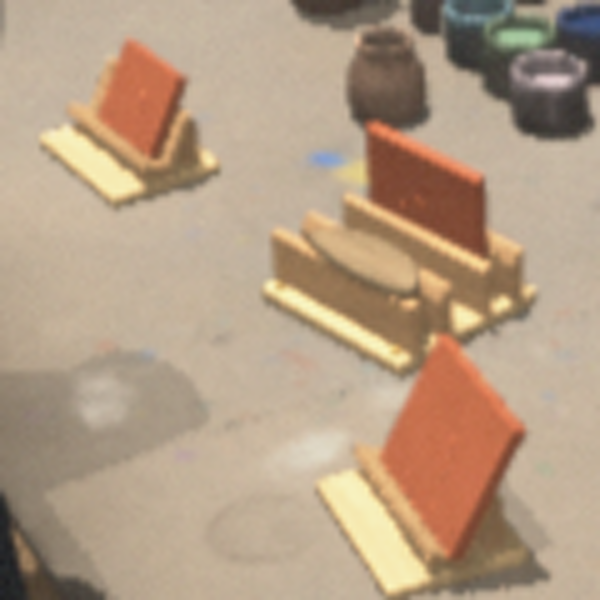

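View pics/t1.png

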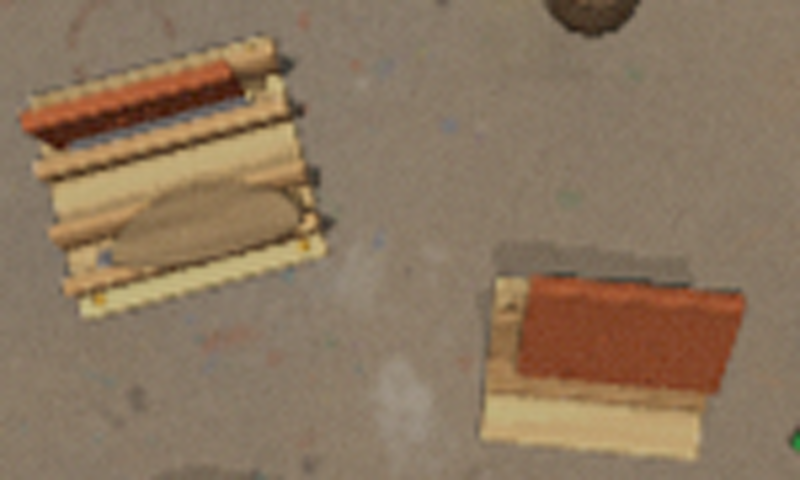

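The crops show the right stand's plaque (top crop (630,335), scene crop (450,450)) is clearly larger than the left one at scene crop (140,100). It also overhangs its stand as a 110 x 90 plaque would, so the right one is the target. The rib lies across the two near dividers at top crop (205,222). Now I'll fit the poses.

```bash
cat > fit.py <<'E'
from h import *
from scipy.optimize import least_squares
T=lambda u,v:('top',190+u*.1875-.5*0,170+v*.1875); S=lambda u,v:('scene',185+u/5,150+v/5)
def fit(pairs,z0,x0):
    def f(p):
        c,s=np.cos(p[2]),np.sin(p[2]); o=[]
        for (n,u,v),P in pairs:
            W=[p[0]+c*P[0]-s*P[1],p[1]+s*P[0]+c*P[1],z0+P[2]]; o+=list(proj(n,[W])[0]-[u,v])
        return np.array(o)
    r=least_squares(f,x0,loss='soft_l1',x_scale=[10,10,.1]); print(r.x.round(3),'res px',r.fun.reshape(-1,2).round(1).tolist()); return r.x
if __name__=='__main__':
    rack=fit([(T(81,314),(-64,70,12)),(T(325,250),(-64,-70,12)),(T(65,285),(-47.5,70,50)),(T(322,222),(-47.5,-70,50)),(T(50,238),(-20,70,50)),(T(307,175),(-20,-70,50)),
      (T(27,122),(35,55,102)),(T(235,70),(35,-55,102)),(S(265,292),(-64,70,12)),(S(403,360),(-64,-70,12)),(S(535,293),(64,-70,12)),(S(272,232),(-52,70,50))],0,[600,0,.2])
    rib=fit([(T(106,262),(0,52,4)),(T(303,218),(0,-52,4)),(T(197,181),(20,0,8)),(S(305,232),(0,52,4)),(S(420,286),(0,-52,4))],50,[600,0,.2])
    c,s=np.cos(.5),np.sin(.5); p=lambda x,y,z:(x*c+z*s,y,-x*s+z*c)
    pl=fit([(T(528,288),p(-5,55,90)),(T(740,309),p(-5,-55,90)),(T(532,276),p(5,55,90)),(T(746,295),p(5,-55,90)),(S(440,340),p(-5,55,90)),(S(517,435),p(-5,-55,90)),(S(446,334),p(5,55,90)),(S(525,428),p(5,-55,90)),(S(452,558),p(-5,-55,0))],23,[500,-250,0])
    st=fit([(T(483,438),(-40,60,10)),(T(697,458),(-40,-60,10)),(S(317,487),(-40,60,10)),(S(390,592),(-40,-60,10))],0,[500,-250,0])
    print('beaker,bottle',at('top',140,162,40),at('top',301,168,40))
    q=rack; R=np.array([[np.cos(q[2]),-np.sin(q[2])],[np.sin(q[2]),np.cos(q[2])]]); print('slot',q[:2]+R@[-30,0])
E
python3 fit.py
```

```text
[ 6.23607e+02 -1.52860e+01  2.77000e-01] res px [[0.3, 0.9], [0.7, 0.5], [-0.4, 0.2], [-0.9, -0.8], [0.1, -0.3], [-0.6, -1.2], [1.3, -0.9], [1.3, -1.5], [-1.7, -1.0], [-1.5, 1.1], [-0.2, -0.6], [-1.2, 0.1]]
[ 5.88649e+02 -3.63020e+01  2.84000e-01] res px [[0.8, -0.8], [-0.7, -2.4], [-0.5, 2.6], [0.4, 0.7], [-1.3, 1.1]]
[ 5.14537e+02 -2.59269e+02 -6.90000e-02] res px [[0.3, 0.3], [1.1, -0.4], [-0.3, -0.6], [-0.1, -0.9], [-1.2, -1.3], [-0.9, -1.3], [0.3, 0.6], [0.3, 0.7], [-1.1, 0.6]]
[ 5.16529e+02 -2.49384e+02 -7.80000e-02] res px [[0.0, -0.4], [0.7, -0.4], [-0.7, -1.0], [-0.4, 0.3]]
beaker,bottle [737.11482604 226.94380601  40.        ] [ 725.17109814 -243.17268354   40.        ]
slot [594.7494836  -23.48763977]
```

Emit:
{"method": "apply_moves", "body": {
  "commands": [
    {"hand": 8.5, "travel": [42.8, 46.4, 0], "dr": [0, 0, 88]},
    {"hand": 8.5, "travel": [42.8, 46.4, 0], "dr": [0, 0, 88]},
    {"hand": 8.5, "travel": [42.8, 46.4, 0], "dr": [0, 0, 88]},
    {"hand": 8.5, "travel": [42.8, 46.4, 0], "dr": [0, 0, 88]},
    {"hand": 8.5, "travel": [42.8, 46.4, 0], "dr": [0, 0, 88]},
    {"hand": 8.5, "travel": [42.8, 46.4, 0], "dr": [0, 0, 88]},
    {"hand": 8.5, "travel": [42.8, 46.4, 0], "dr": [0, 0, 88]},
    {"hand": 8.5, "travel": [42.8, 46.4, 0], "dr": [0, 0, 88]},
    {"hand": 8.5, "travel": [42.8, 46.4, 0], "dr": [0, 0, 88]},
    {"hand": 8.5, "travel": [42.8, 46.4, 0], "dr": [0, 0, 88]},
    {"hand": 6, "travel": [42.8, 46.4, 0], "dr": [0, 0, 88]},
    {"hand": 6, "travel": [42.8, 46.4, 0], "dr": [0, 0, 88]},
    {"hand": 6, "travel": [42.8, 46.4, 0], "dr": [0, 0, 88]},
    {"hand": 6, "travel": [42.8, 46.4, 0], "dr": [0, 0, 88]},
    {"hand": 6, "travel": [42.8, 46.4, -8], "dr": [0, 0, 88]},
    {"hand": 6, "travel": [42.8, 46.4, -12], "dr": [0, 0, 88]},
    {"hand": 6, "travel": [42.8, 46.4, -14], "dr": [0, 0, 88]},
    {"hand": 6, "travel": [42.8, 46.4, -14], "dr": [0, 0, 88]},
    {"hand": 6, "travel": [42.8, 46.4, -14], "dr": [0, 0, 88]}
  ]
}}

```text
t: 2.0
ee_pos: [588.5, -36.5, 105.9]
orientation: [-0.0, 0.603, 0.797, -0.0]
contact_force: [0.2, 0.7, 0.0]
opening: 0.705
finger_force: 0.0
```

```bash
python3 - <<'E'
from h import *
a=manip.camera('scene')[:,:,::-1][165:240,220:310];b=manip.camera('top')[:,:,::-1][165:240,180:270]
r=lambda i:cv2.resize(np.ascontiguousarray(i),(480,400),interpolation=2)
cv2.imwrite('pics/2.png',cv2.resize(np.hstack([r(a),r(b)]),(800,333)))
s=manip.get_state();print(s['t'],s['ee_pos'],s['orientation'],s['opening'])
E
```

```text
2.1 [590.04015645 -36.56777062 108.02921186] [0.00205019 0.60333492 0.79748467 0.00098666] 0.7066562584456161
```

View pics/2.png

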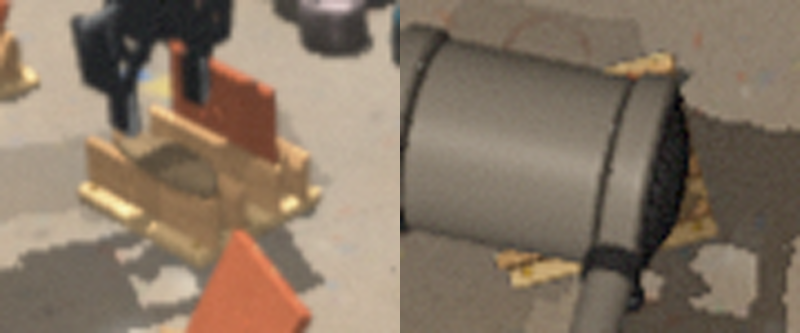

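The fingers straddle the rib: tips are at left-panel (125,130) and (195,100), with the rib centre at (168,165). I'll check this against the projection.

```bash
python3 - <<'E'
from h import *
f=lambda p:((proj('scene',p)-[220,165])*[4.44,4.44]).round()
d=np.array([np.cos(.28),np.sin(.28),0])*30
c=np.array([588.6,-36.4,0])
for z in(92,98): print(z,f([c-d+[0,0,z],c+d+[0,0,z]]))
e=np.array([-np.sin(.284),np.cos(.284),0])*52
print('rib',f([c+[0,0,58],c+e+[0,0,54],c-e+[0,0,54],c+d*2/3+[0,0,58],c-d*2/3+[0,0,54]]))
E
```

```text
92 [[131. 138.]
 [191. 108.]]
98 [[130. 131.]
 [191. 101.]]
rib [[163. 163.]
 [117. 143.]
 [212. 193.]
 [183. 152.]
 [144. 177.]]
```

Emit:
{"method": "apply_moves", "body": {
  "commands": [
    {"hand": 6, "travel": [0, 0, -2], "dr": [0, 0, 0]},
    {"hand": 6, "travel": [0, 0, -3.2], "dr": [0, 0, 0]},
    {"hand": 6, "travel": [0, 0, -3.9], "dr": [0, 0, 0]},
    {"hand": 4.8, "travel": [0, 0, -3.9], "dr": [0, 0, 0]},
    {"hand": 4.4, "travel": [0, 0, -3.9], "dr": [0, 0, 0]},
    {"hand": 3.5, "travel": [0, 0, -3.9], "dr": [0, 0, 0]},
    {"hand": 3.5, "travel": [0, 0, -3.9], "dr": [0, 0, 0]},
    {"hand": 3.5, "travel": [0, 0, -3.9], "dr": [0, 0, 0]},
    {"hand": 3.5, "travel": [0, 0, -3.9], "dr": [0, 0, 0]}
  ]
}}

```text
t: 3.0
ee_pos: [589.0, -36.0, 67.6]
orientation: [0.001, 0.603, 0.798, 0.0]
contact_force: [-1.8, -0.5, 5.3]
opening: 0.426
finger_force: 51.6
```

Emit:
{"method": "apply_moves", "body": {
  "commands": [
    {"hand": 3.2, "travel": [0, 0, 1], "dr": [0, 0, 0]},
    {"hand": 3.2, "travel": [0, 0, 3], "dr": [0, 0, 0]},
    {"hand": 3.2, "travel": [0, 0, 6], "dr": [0, 0, 0]},
    {"hand": 3.2, "travel": [-3, 1, 6], "dr": [0, 0, 0]},
    {"hand": 3.2, "travel": [-7, 3, 6], "dr": [0, 0, 0]},
    {"hand": 3.2, "travel": [-11, 5, 6], "dr": [0, 0, 0]},
    {"hand": 3.2, "travel": [-12, 5.5, 3], "dr": [0, 0, 0]},
    {"hand": 3.2, "travel": [-12, 5.5, 0], "dr": [0, 0, 0]},
    {"hand": 3.2, "travel": [-12, 5.5, -2.5], "dr": [0, 0, 0]},
    {"hand": 3.2, "travel": [-12, 5.5, -3.8], "dr": [0, 0, 0]},
    {"hand": 3.2, "travel": [-12, 5.5, -4.3], "dr": [0, 0, 0]},
    {"hand": 3.2, "travel": [-12, 5.5, -4.3], "dr": [0, 0, 0]}
  ]
}}

```text
t: 4.2
ee_pos: [468.7, 19.1, 23.4]
orientation: [-0.0, 0.603, 0.798, -0.0]
contact_force: [0.1, -0.4, -0.1]
opening: 0.416
finger_force: 59.5
```

```bash
python3 - <<'E'
from h import *
shot('scene','3.png',(180,160,300,250),6.6)
E
```

```text
(no output)
```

View pics/3.png

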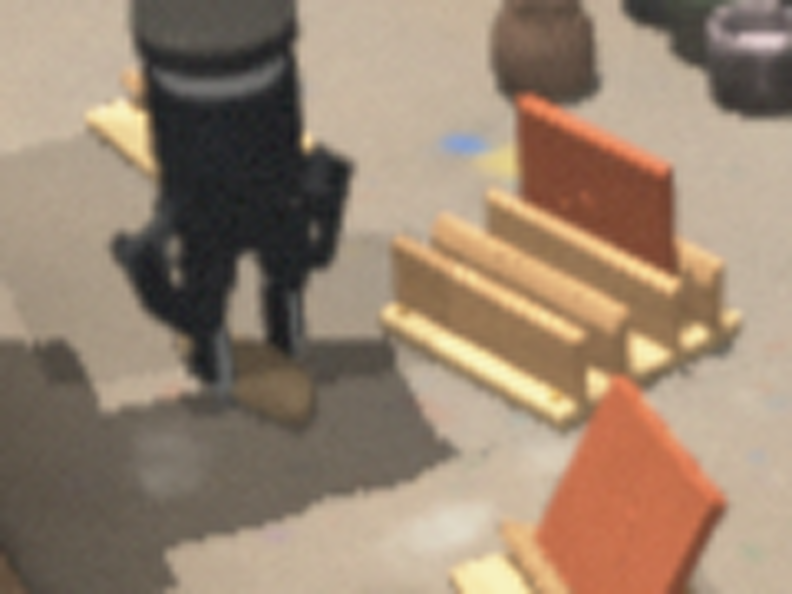

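The rib (crop (270,385)) is held roughly level just above the table, and the slot in the rack is clear. I'll lower it to contact and then release.

Emit:
{"method": "apply_moves", "body": {
  "commands": [
    {"hand": 3.2, "travel": [0, 0, -0.3], "dr": [0, 0, 0]},
    {"hand": 3.2, "travel": [0, 0, -0.5], "dr": [0, 0, 0]},
    {"hand": 3.2, "travel": [0, 0, -0.6], "dr": [0, 0, 0]},
    {"hand": 3.2, "travel": [0, 0, -0.6], "dr": [0, 0, 0]}
  ]
}}

```text
t: 4.65
ee_pos: [469.0, 19.1, 18.2]
orientation: [0.001, 0.603, 0.798, 0.0]
contact_force: [-1.7, -0.2, 7.2]
opening: 0.417
finger_force: 61.0
```

Emit:
{"method": "apply_moves", "body": {
  "commands": [
    {"hand": 4, "travel": [0, 0, -0.5], "dr": [0, 0, 0]},
    {"hand": 4.8, "travel": [0, 0, -0.3], "dr": [0, 0, 0]},
    {"hand": 6, "travel": [0, 0, 0], "dr": [0, 0, 0]},
    {"hand": 6.5, "travel": [0, 0, 0], "dr": [0, 0, 0]},
    {"hand": 6.5, "travel": [0, 0, 2], "dr": [0, 0, 0]},
    {"hand": 6.5, "travel": [0, 0, 6], "dr": [0, 0, 0]},
    {"hand": 6.5, "travel": [0, 0, 11], "dr": [0, 0, 0]},
    {"hand": 6.5, "travel": [0, 0, 16], "dr": [0, 0, 0]},
    {"hand": 6.5, "travel": [0, 0, 20], "dr": [0, 0, 0]},
    {"hand": 6.5, "travel": [0, 0, 20], "dr": [0, 0, 0]}
  ]
}}

```text
t: 5.65
ee_pos: [471.3, 18.9, 223.0]
orientation: [0.005, 0.603, 0.798, 0.003]
contact_force: [0.3, -0.8, 0.2]
opening: 0.76
finger_force: 0.0
```

```bash
python3 - <<'E'
from h import *
from scipy.spatial.transform import Rotation as R
st=manip.get_state();print(st['t'],st['ee_pos'],st['orientation'],st['opening'])
a=manip.camera('scene')[:,:,::-1]
cv2.imwrite('pics/s4.png',a)
ya=-.072; o=np.array([514.5,-259.0,23]) 
C=R.from_euler('z',ya); zl=C.apply([np.sin(.5),0,np.cos(.5)]); xl=C.apply([np.cos(.5),0,-np.sin(.5)])
tz=-zl; ty=xl; M=R.from_matrix(np.c_[np.cross(ty,tz),ty,tz])
q0=np.array([0,.603,.798,0]); R0=R.from_quat([*q0[1:],q0[0]])
for m in (M, M*R.from_euler('z',np.pi)): print('dr',np.degrees((m*R0.inv()).as_rotvec()))
for h in(65,130): print('TCP for grasp pt at',h,o+zl*(h-5))
print(zl,xl)
crop=cv2.resize(a[165:265,195:305],(660,600),interpolation=2); cv2.imwrite('pics/4.png',crop)
E
```

```text
5.65 [471.30775555  18.89119458 222.95451548] [0.00502549 0.60309943 0.79764476 0.00294265] 0.7602858435937366
dr [ -2.940121    28.64048062 -19.55353383]
dr [ 40.10887035   4.11742154 155.51208589]
TCP for grasp pt at 65 [ 543.19100426 -261.06932934   75.65495371]
TCP for grasp pt at 130 [ 574.27292554 -263.3111028   132.69782024]
[ 0.4781834  -0.03448882  0.87758256] [ 0.87530885 -0.06313137 -0.47942554]
```

View pics/4.png

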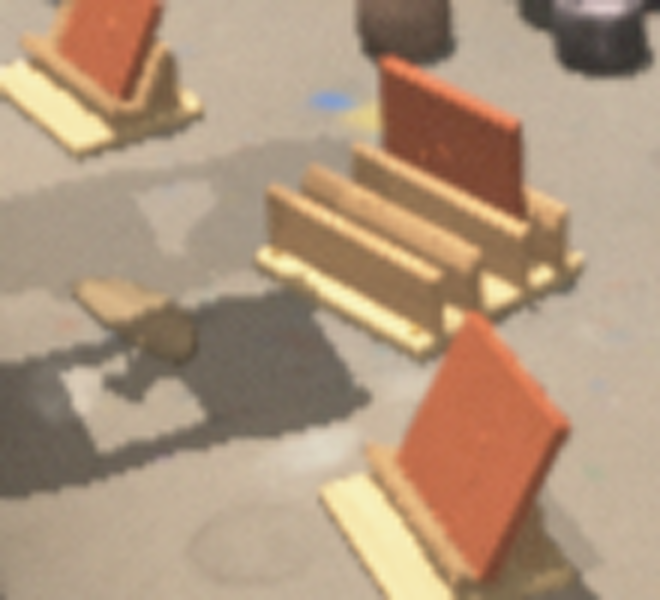

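The rib now lies flat on the table at crop (135,318), and the plaque is still on its stand. Next I move to the pre-grasp above the plaque, tilted to match its lean.

Emit:
{"method": "apply_moves", "body": {
  "commands": [
    {"hand": 5, "travel": [11.3, -28.3, -1], "dr": [-2.9, 28.6, -19.6]},
    {"hand": 5, "travel": [11.3, -28.3, -1], "dr": [-2.9, 28.6, -19.6]},
    {"hand": 5, "travel": [11.3, -28.3, -1], "dr": [-2.9, 28.6, -19.6]},
    {"hand": 5, "travel": [11.3, -28.3, -1], "dr": [-2.9, 28.6, -19.6]},
    {"hand": 5, "travel": [11.3, -28.3, -1], "dr": [-2.9, 28.6, -19.6]},
    {"hand": 5, "travel": [11.3, -28.3, -1], "dr": [-2.9, 28.6, -19.6]},
    {"hand": 5, "travel": [11.3, -28.3, -1], "dr": [-2.9, 28.6, -19.6]},
    {"hand": 5, "travel": [11.3, -28.3, -5], "dr": [-2.9, 28.6, -19.6]},
    {"hand": 5, "travel": [11.3, -28.3, -7.1], "dr": [-2.9, 28.6, -19.6]},
    {"hand": 5, "travel": [10, -28.2, -9.4], "dr": [-2.9, 28.6, -19.6]},
    {"hand": 5, "travel": [10, -28.2, -9.4], "dr": [-2.9, 28.6, -19.6]},
    {"hand": 5, "travel": [10, -28.2, -9.4], "dr": [-2.9, 28.6, -19.6]}
  ]
}}

```text
t: 6.9
ee_pos: [568.4, -262.5, 122.9]
orientation: [-0.182, 0.71, 0.66, -0.168]
contact_force: [0.5, 0.1, 1.2]
opening: 0.587
finger_force: 0.0
```

```bash
python3 - <<'E'
from h import *
from scipy.spatial.transform import Rotation as R
st=manip.get_state();print(st['t'],st['ee_pos'],st['orientation'],st['opening'])
shot('scene','5.png',(240,190,310,260),8)
q=st['orientation'];M=R.from_quat([*q[1:],q[0]]).as_matrix();p=st['ee_pos']
f=lambda P:((proj('scene',P)-[240,190])*8).round().tolist()
print(M[:,1],M[:,2])
for a in(8,14): print('tips inner/outer -,+',f([p+M[:,2]*a-M[:,1]*25,p+M[:,2]*a-M[:,1]*39,p+M[:,2]*a+M[:,1]*25,p+M[:,2]*a+M[:,1]*39]))
E
```

```text
6.9 [ 568.35288878 -262.46588359  122.90328756] [-0.18186137  0.70960624  0.65956283 -0.16841112] 0.5871824572808274
[ 0.87480484 -0.06380664 -0.48025536] [-0.47890916  0.03594451 -0.87712827]
tips inner/outer -,+ [[286.0, 240.0], [254.0, 232.0], [398.0, 265.0], [428.0, 272.0]]
tips inner/outer -,+ [[279.0, 254.0], [247.0, 247.0], [391.0, 279.0], [421.0, 286.0]]
```

View pics/5.png

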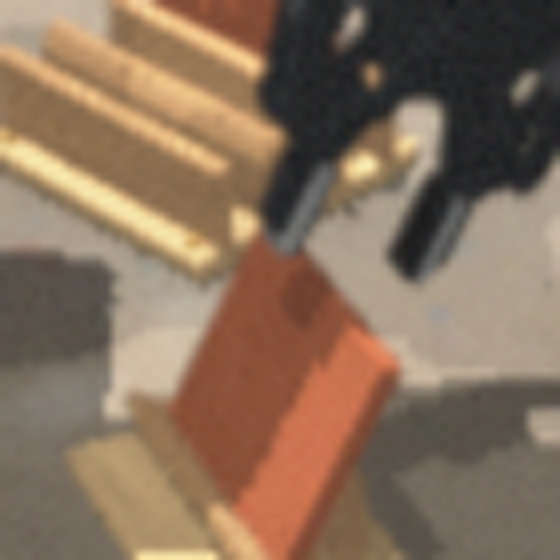

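Finger tips at (288,250) and (418,278) have their midpoint, extended along the approach, landing on the middle of the plaque's top edge at about (331,300). That is aligned, so I go down and close.

Emit:
{"method": "apply_moves", "body": {
  "commands": [
    {"hand": 5, "travel": [-1.0, 0.1, -1.8], "dr": [0, 0, 0]},
    {"hand": 5, "travel": [-1.7, 0.1, -3.1], "dr": [0, 0, 0]},
    {"hand": 5, "travel": [-2.4, 0.2, -4.4], "dr": [0, 0, 0]},
    {"hand": 4, "travel": [-2.4, 0.2, -4.4], "dr": [0, 0, 0]},
    {"hand": 3, "travel": [-2.4, 0.2, -4.4], "dr": [0, 0, 0]},
    {"hand": 2.4, "travel": [-2.4, 0.2, -4.4], "dr": [0, 0, 0]},
    {"hand": 2, "travel": [-2.4, 0.2, -4.4], "dr": [0, 0, 0]},
    {"hand": 2, "travel": [-2.4, 0.2, -4.4], "dr": [0, 0, 0]}
  ]
}}

```text
t: 7.75
ee_pos: [545.0, -261.0, 79.9]
orientation: [-0.18, 0.71, 0.66, -0.168]
contact_force: [-0.3, 0.0, -0.6]
opening: 0.232
finger_force: 0.0
```

Emit:
{"method": "apply_moves", "body": {
  "commands": [
    {"hand": 1.7, "travel": [0, 0, 0], "dr": [0, 0, 0]},
    {"hand": 1.4, "travel": [0, 0, 0], "dr": [0, 0, 0]},
    {"hand": 1.4, "travel": [0, 0, 0], "dr": [0, 0, 0]}
  ]
}}

```text
t: 8.05
ee_pos: [544.7, -260.9, 79.4]
orientation: [-0.181, 0.71, 0.66, -0.168]
contact_force: [-0.0, -0.0, -0.2]
opening: 0.166
finger_force: 0.3
```

Emit:
{"method": "apply_moves", "body": {
  "commands": [
    {"hand": 1.2, "travel": [0, 0, 0], "dr": [0, 0, 0]},
    {"hand": 1.0, "travel": [0, 0, 0], "dr": [0, 0, 0]},
    {"hand": 0.5, "travel": [0, 0, 0], "dr": [0, 0, 0]},
    {"hand": 0.5, "travel": [0, 0, 0], "dr": [0, 0, 0]},
    {"hand": 0.5, "travel": [0, 0, 0], "dr": [0, 0, 0]}
  ]
}}

```text
t: 8.55
ee_pos: [545.0, -260.9, 79.4]
orientation: [-0.181, 0.71, 0.66, -0.168]
contact_force: [4.2, 0.1, -1.2]
opening: 0.106
finger_force: 58.8
```

Plaque gripped (9 mm opening, 59 N). I'll compute the turn to upright and refine the rack pose with the unobstructed view (second measurement).

```bash
python3 - <<'E'
from fit import *
from scipy.spatial.transform import Rotation as R
U=lambda u,v:('scene',195+u/6,165+v/6)
top=[(T(81,314),(-64,70,12)),(T(325,250),(-64,-70,12)),(T(65,285),(-47.5,70,50)),(T(322,222),(-47.5,-70,50)),(T(50,238),(-20,70,50)),(T(307,175),(-20,-70,50))]
sc=[(U(257,258),(-64,70,12)),(U(427,350),(-64,-70,12)),(U(582,258),(64,-70,12)),(U(267,190),(-52,70,50)),(U(437,280),(-52,-70,50)),(U(481,258),(-15,-70,50))]
for s in(top,sc,top+sc):
    q=fit(s,0,[620,-15,.28]); print('slot',q[:2]-30*np.array([np.cos(q[2]),np.sin(q[2])]))
y=.277
print(np.degrees((R.from_euler('z',y)*R.from_euler('y',-.5)*R.from_euler('z',.072)).as_rotvec()))
E
```

```text
[ 6.23312e+02 -1.64830e+01  2.57000e-01] res px [[0.2, 0.7], [0.8, 1.1], [-0.4, -0.1], [-0.7, -0.2], [0.3, -0.6], [-0.2, -0.6]]
slot [594.29930738 -24.11680352]
[ 6.26179e+02 -1.84230e+01  2.88000e-01] res px [[-0.5, -0.2], [-0.6, -0.0], [0.9, 0.0], [-0.3, 0.2], [-0.0, 0.3], [0.8, -0.5]]
slot [597.41045111 -26.93135619]
[ 6.2482e+02 -1.6786e+01  2.7000e-01] res px [[0.7, 0.4], [1.1, 0.2], [0.0, -0.3], [-0.4, -1.1], [0.6, -0.8], [-0.0, -1.5], [-1.0, -0.6], [-1.7, -0.1], [0.3, 0.2], [-0.8, -0.1], [-1.1, 0.2], [-0.1, -0.5]]
slot [595.9078787  -24.79254018]
[  2.94594644 -28.64021715  19.57621478]
```

Emit:
{"method": "apply_moves", "body": {
  "commands": [
    {"hand": 0.5, "travel": [0.5, 0, 0.9], "dr": [0, 0, 0]},
    {"hand": 0.5, "travel": [1.4, -0.1, 2.6], "dr": [0, 0, 0]},
    {"hand": 0.5, "travel": [2.9, -0.2, 5.3], "dr": [0, 0, 0]},
    {"hand": 0.5, "travel": [4.3, -0.3, 8], "dr": [0, 0, 0]},
    {"hand": 0.5, "travel": [4.3, -0.3, 11], "dr": [0, 0, 0]},
    {"hand": 0.5, "travel": [4.3, -0.3, 11], "dr": [0, 0, 0]}
  ]
}}

```text
t: 9.15
ee_pos: [588.9, -264.4, 193.8]
orientation: [-0.178, 0.711, 0.66, -0.167]
contact_force: [-0.1, -0.4, -1.3]
opening: 0.109
finger_force: 59.0
```

Emit:
{"method": "apply_moves", "body": {
  "commands": [
    {"hand": 0.5, "travel": [0, 3, 0], "dr": [0.5, -4.6, 3.2]},
    {"hand": 0.5, "travel": [0.1, 7, 0], "dr": [1, -10.5, 7]},
    {"hand": 0.5, "travel": [0.3, 11, 0], "dr": [1.7, -16.5, 11]},
    {"hand": 0.5, "travel": [0.5, 15, 0], "dr": [2.3, -22.5, 15]},
    {"hand": 0.5, "travel": [0.6, 19, 0], "dr": [2.9, -28.6, 19.4]},
    {"hand": 0.5, "travel": [0.7, 22, 0], "dr": [2.9, -28.6, 19.4]},
    {"hand": 0.5, "travel": [0.7, 24, 0], "dr": [2.9, -28.6, 19.4]},
    {"hand": 0.5, "travel": [0.7, 24, -2.5], "dr": [2.9, -28.6, 19.4]},
    {"hand": 0.5, "travel": [0.7, 24, -5], "dr": [2.9, -28.6, 19.4]},
    {"hand": 0.5, "travel": [0.7, 24, -6.5], "dr": [2.9, -28.6, 19.4]},
    {"hand": 0.5, "travel": [0.7, 24, -6.5], "dr": [2.9, -28.6, 19.4]},
    {"hand": 0.5, "travel": [0.7, 24, -6.5], "dr": [2.9, -28.6, 19.4]},
    {"hand": 0.5, "travel": [0.7, 24, -6.5], "dr": [2.9, -28.6, 19.4]}
  ]
}}

```text
t: 10.45
ee_pos: [594.9, -24.0, 125.2]
orientation: [0.0, 0.605, 0.797, 0.001]
contact_force: [-0.4, 0.5, -3.0]
opening: 0.109
finger_force: 59.3
```

```bash
python3 - <<'E'
from h import *
from scipy.spatial.transform import Rotation as R
st=manip.get_state();print(st['t'],st['ee_pos'],st['opening'])
q=st['orientation'];M=R.from_quat([*q[1:],q[0]]).as_matrix();p=st['ee_pos'];print(M[:,1],M[:,2])
shot('scene','6.png',(225,165,300,240),8)
pl=lambda h:p+M[:,2]*h
f=lambda P:((proj('scene',P)-[225,165])*8).round().tolist()
Y=np.array([-M[1,1],M[0,1],0]); X=M[:,1]
for h,n in((63,'bottom'),(-27,'top')): print(n,'near L,R, far R',f([pl(h)-5*X+55*Y,pl(h)-5*X-55*Y,pl(h)+5*X-55*Y]))
s=np.array([594.3,-24.5,0]);c=.272;r=np.array([np.cos(c),np.sin(c),0]);l=np.array([-np.sin(c),np.cos(c),0])
print('near div front L,R; far div back R',f([s-22*r+70*l+[0,0,50],s-22*r-70*l+[0,0,50],s+15*r-70*l+[0,0,50]]))
E
```

```text
10.45 [594.92477717 -24.04041981 125.17518237] 0.10879916176809579
[0.96313874 0.26900272 0.00114072] [ 1.02041110e-03  5.87065323e-04 -9.99999307e-01]
bottom near L,R, far R [[159.0, 225.0], [336.0, 320.0], [354.0, 310.0]]
top near L,R, far R [[145.0, 36.0], [327.0, 125.0], [346.0, 117.0]]
near div front L,R; far div back R [[106.0, 253.0], [330.0, 376.0], [397.0, 341.0]]
```

View pics/6.png

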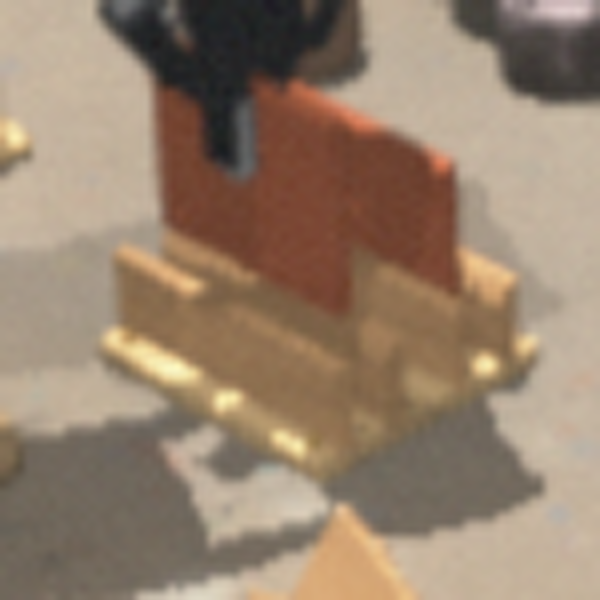

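The plaque hovers over the empty slot. Its lower edge runs from about (166,234) to (348,318), and the near divider's front left corner is at (116,250). Both are offset from prediction by the same ~9 px rightward, so the alignment across the slot holds. I'll lower it in steps.

Emit:
{"method": "apply_moves", "body": {
  "commands": [
    {"hand": 0.5, "travel": [0, 0, -0.6], "dr": [0, 0, 0]},
    {"hand": 0.5, "travel": [0, 0, -1.2], "dr": [0, 0, 0]},
    {"hand": 0.5, "travel": [0, 0, -1.6], "dr": [0, 0, 0]},
    {"hand": 0.5, "travel": [0, 0, -2], "dr": [0, 0, 0]},
    {"hand": 0.5, "travel": [0, 0, -2], "dr": [0, 0, 0]}
  ]
}}

```text
t: 11.0
ee_pos: [595.2, -23.8, 104.2]
orientation: [0.0, 0.604, 0.797, 0.001]
contact_force: [1.9, -0.4, -2.6]
opening: 0.106
finger_force: 59.6
```

Emit:
{"method": "apply_moves", "body": {
  "commands": [
    {"hand": 0.5, "travel": [0, 0, -0.3], "dr": [0, 0, 0]},
    {"hand": 0.5, "travel": [0, 0, -0.5], "dr": [0, 0, 0]},
    {"hand": 0.5, "travel": [0, 0, -0.5], "dr": [0, 0, 0]}
  ]
}}

```text
t: 11.3
ee_pos: [596.2, -23.9, 100.4]
orientation: [0.002, 0.604, 0.797, 0.001]
contact_force: [4.6, 2.0, 3.3]
opening: 0.111
finger_force: 60.2
```

Emit:
{"method": "apply_moves", "body": {
  "commands": [
    {"hand": 0.5, "travel": [0, 0, -0.3], "dr": [0, 0, 0]},
    {"hand": 0.5, "travel": [0, 0, -0.6], "dr": [0, 0, 0]},
    {"hand": 0.5, "travel": [0, 0, -0.9], "dr": [0, 0, 0]},
    {"hand": 0.5, "travel": [0, 0, -0.9], "dr": [0, 0, 0]}
  ]
}}

```text
t: 11.7
ee_pos: [596.2, -23.8, 90.7]
orientation: [0.001, 0.605, 0.797, 0.001]
contact_force: [6.8, 2.2, -1.8]
opening: 0.111
finger_force: 59.4
```

Emit:
{"method": "apply_moves", "body": {
  "commands": [
    {"hand": 0.5, "travel": [0, 0, -0.3], "dr": [0, 0, 0]},
    {"hand": 0.5, "travel": [0, 0, -0.6], "dr": [0, 0, 0]},
    {"hand": 0.5, "travel": [0, 0, -0.9], "dr": [0, 0, 0]},
    {"hand": 0.5, "travel": [0, 0, -1.1], "dr": [0, 0, 0]},
    {"hand": 0.5, "travel": [0, 0, -1.1], "dr": [0, 0, 0]}
  ]
}}

```text
t: 12.2
ee_pos: [596.2, -23.8, 79.7]
orientation: [0.001, 0.605, 0.797, 0.001]
contact_force: [6.3, 1.8, -1.9]
opening: 0.108
finger_force: 59.8
```

Emit:
{"method": "apply_moves", "body": {
  "commands": [
    {"hand": 0.5, "travel": [0, 0, -0.1], "dr": [0, 0, 0]},
    {"hand": 0.5, "travel": [0, 0, -0.2], "dr": [0, 0, 0]},
    {"hand": 0.5, "travel": [0, 0, -0.2], "dr": [0, 0, 0]}
  ]
}}

```text
t: 12.5
ee_pos: [596.3, -23.8, 77.9]
orientation: [0.001, 0.605, 0.797, 0.002]
contact_force: [6.4, 2.6, -0.2]
opening: 0.111
finger_force: 60.0
```

Emit:
{"method": "apply_moves", "body": {
  "commands": [
    {"hand": 0.5, "travel": [0, 0, -0.1], "dr": [0, 0, 0]},
    {"hand": 0.5, "travel": [0, 0, -0.2], "dr": [0, 0, 0]},
    {"hand": 0.5, "travel": [0, 0, -0.2], "dr": [0, 0, 0]}
  ]
}}

```text
t: 12.8
ee_pos: [596.3, -23.8, 75.9]
orientation: [0.002, 0.605, 0.797, 0.002]
contact_force: [7.3, 1.3, 0.5]
opening: 0.114
finger_force: 60.0
```

Emit:
{"method": "apply_moves", "body": {
  "commands": [
    {"hand": 0.5, "travel": [0, 0, -0.1], "dr": [0, 0, 0]},
    {"hand": 0.5, "travel": [0, 0, -0.2], "dr": [0, 0, 0]},
    {"hand": 0.5, "travel": [0, 0, -0.2], "dr": [0, 0, 0]}
  ]
}}

```text
t: 13.1
ee_pos: [596.5, -23.6, 75.3]
orientation: [0.002, 0.604, 0.797, 0.002]
contact_force: [3.9, 4.9, 9.0]
opening: 0.114
finger_force: 61.2
```

Emit:
{"method": "apply_moves", "body": {
  "commands": [
    {"hand": 0.5, "travel": [0, 0, -0.1], "dr": [0, 0, 0]},
    {"hand": 0.5, "travel": [0, 0, -0.2], "dr": [0, 0, 0]},
    {"hand": 0.5, "travel": [0, 0, -0.2], "dr": [0, 0, 0]}
  ]
}}

```text
t: 13.4
ee_pos: [596.7, -23.5, 75.2]
orientation: [0.002, 0.604, 0.797, 0.002]
contact_force: [-0.4, 5.0, 23.1]
opening: 0.109
finger_force: 63.3
```

Hard stop at the expected height (TCP 75 mm, 23 N). I'll relax, release and retreat.

Emit:
{"method": "apply_moves", "body": {
  "commands": [
    {"hand": 0.5, "travel": [0, 0, 0.2], "dr": [0, 0, 0]},
    {"hand": 0.9, "travel": [0, 0, 0.3], "dr": [0, 0, 0]},
    {"hand": 1.3, "travel": [0, 0, 0.3], "dr": [0, 0, 0]},
    {"hand": 2.0, "travel": [0, 0, 0.3], "dr": [0, 0, 0]},
    {"hand": 3.0, "travel": [0, 0, 0.3], "dr": [0, 0, 0]},
    {"hand": 3.0, "travel": [0, 0, 0.3], "dr": [0, 0, 0]},
    {"hand": 3.0, "travel": [0, 0, 0.3], "dr": [0, 0, 0]},
    {"hand": 3.0, "travel": [0, 0, 1.5], "dr": [0, 0, 0]},
    {"hand": 3.0, "travel": [0, 0, 4], "dr": [0, 0, 0]},
    {"hand": 3.0, "travel": [0, 0, 8], "dr": [0, 0, 0]},
    {"hand": 3.0, "travel": [0, 0, 12], "dr": [0, 0, 0]},
    {"hand": 3.0, "travel": [0, 0, 16], "dr": [0, 0, 0]},
    {"hand": 3.0, "travel": [-5, 0, 16], "dr": [0, 0, 0]},
    {"hand": 3.0, "travel": [-10, 0, 16], "dr": [0, 0, 0]},
    {"hand": 3.0, "travel": [-15, 0, 16], "dr": [0, 0, 0]},
    {"hand": 3.0, "travel": [-15, 0, 16], "dr": [0, 0, 0]}
  ]
}}

```text
t: 15.0
ee_pos: [437.4, -22.7, 230.9]
orientation: [-0.003, 0.605, 0.797, -0.001]
contact_force: [0.4, 0.3, 0.2]
opening: 0.352
finger_force: 0.0
```

```bash
python3 - <<'E'
from h import *
b=manip.camera('top')[:,:,::-1]
a=manip.camera('scene')[:,:,::-1]
r=lambda i:cv2.resize(np.ascontiguousarray(i),(400,400),interpolation=2)
cv2.imwrite('pics/7.png',np.hstack([r(a[160:240,215:295]),r(b[165:245,185:265])]))
f=lambda n,P,o:((proj(n,P)-o)*5).round().tolist()
s=np.array([594.3,-24.5,12]);c=.272;x=np.array([np.cos(c),np.sin(c),0]);l=np.array([-np.sin(c),np.cos(c),0])
P=[s-5*x+55*l+[0,0,90],s-5*x-55*l+[0,0,90],s+5*x-55*l+[0,0,90]]
d=65*x
for n,o in(('scene',[215,160]),('top',[185,165])): print(n,'near L,R,far R',f(n,P,o),'racked',f(n,[p+d for p in P],o))
E
```

```text
scene near L,R,far R [[145.0, 115.0], [257.0, 173.0], [268.0, 167.0]] racked [[218.0, 81.0], [330.0, 136.0], [341.0, 131.0]]
top near L,R,far R [[90.0, 259.0], [286.0, 207.0], [282.0, 189.0]] racked [[61.0, 144.0], [257.0, 93.0], [252.0, 75.0]]
```

View pics/7.png

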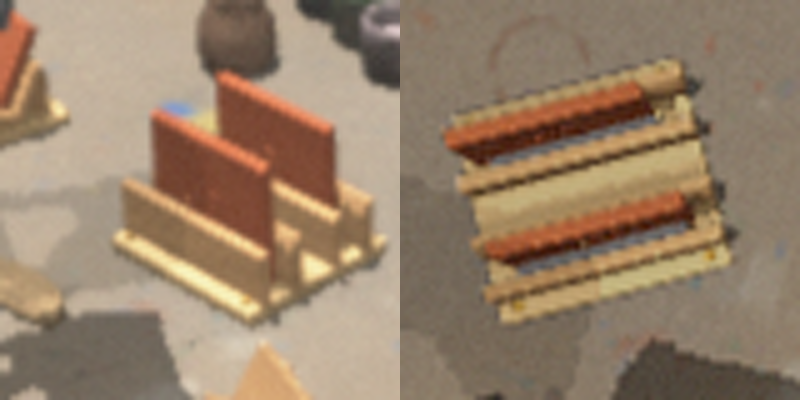

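Both views show the plaque upright in the slot, parallel to and level with the racked one. Its top edge runs from scene (153,112) to (268,170) and top-view (487,250) to (688,205), inside the rack's ends and within 3 mm of prediction. The rib lies on the table, so I'm handing in.

```bash
python3 -c "
from plant import manip
print(manip.close_job())"
```

```text
the job is handed in; nothing more can be done
None
```

I handed the job in at about 15 s of the 61 s. The rib lies flat on the table clear of the rack, and the large plaque stands fully home in the empty slot; hand-in returned no verdict, so this rests on the final pictures and the force readings.

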